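# Stop the countersink spindle and hold its spring shield open at the mark

## Task

Push the treadle of the stop pedal fully down to its stop for a moment while the countersink's clear shield is still home, and let it come back up. Then pull the shield out by its yellow handle until its yellow pointer lines up with the red mark, and finish while still holding it there with the gripper against its spring. Leave the other things on the cart where they are.

Things in the scene. Friction and masses are not known exactly. Their poses are not given: they have to be found in the camera images.
- station: green countersinking station fixed on the cart: base plate 360 (x, from -270 to +90) x 170 (y) x 12 mm; origin at the underside below the spindle; its -x axis is the direction in which the shield is pulled out (roughly towards the robot). Rear column and motor head (x > -36 mm, 310 mm high, 85 mm wide) stand behind the shield
- shield (a joint): slide of the clear polycarbonate shield, m: 0 = home over the bit, grows as it is pulled out along the station's -x, end stop at 0.115. A spring pulls it home: 4.2 N at 0, plus 60 N/m (7 to 9.5 N at the mark)
- handle (a point): centre of the yellow handle bar on the shield's front, 95 mm above the cart: bar along the station's y, 106 long, 16 thick in x, 22 high, free above; held by two 12 mm posts 85 mm apart, 43 mm of space under it; the shield's clear front panel (top 121 mm above the cart) is 63 mm behind the bar's rear face
- pointer (a point): tip of the small yellow pointer (6 mm thick in x) on the shield's left (+y) side, 43 mm above the cart, 60 mm behind the handle centre; it travels with the shield
- mark_point (a point): point on the inner face of the red mark, a fixed upright tab 6 mm thick in x on the left (+y) edge of the station's base, top 46 mm above the cart; axes as the station's. With the shield home it lies 45 to 85 mm from the pointer along the station's -x
- pedal_base: fixed base of the stop pedal, dark plate 200 (x, from -160 to +40) x 120 x 10 mm, origin on its underside; the treadle's hinge is at x = +10 mm, 42 mm above the cart, along y; the treadle reaches from it along -x and slopes up
- pedal (a joint): hinge of the blue treadle, rad: 0 = up (treadle sloping 0.40 rad), 0.35 = fully down on its stop. Spring-return, about 3 N to start and 8 to 9 N to reach the stop, pressed at the pad's centre
- pedal_pad (a point): centre of the top face of the black rubber pad (70 x 84 mm) on the treadle, 100 mm from the hinge, about 92 mm above the cart when up and 59 mm when fully down
- sander_mid (a point): (sizes in mm) green and black palm sander with a red press button on top, 135 x 100 x 155, point half-way up; leave alone
- case_mid (a point): (sizes in mm) open orange case with five steel countersinks, 110 x 160 x 27, point at its centre; leave alone
- mallet_mid (a point): (sizes in mm) beech mallet lying down, head 70 x 130 x 85, handle 250 long, point in the head near the handle; leave alone
- brush_mid (a point): (sizes in mm) stainless bench brush with black bristles, about 285 x 35 x 60, point at its middle; leave alone
- glue_mid (a point): (sizes in mm) yellow bottle with red cap, 64 diameter, 170 high, point half-way up; leave alone
- cork_mid (a point): (sizes in mm) cork sanding block 110 x 65 x 40, point at its centre; leave alone

How it is judged:
By the outcome, as a careful person would: the job done as asked, in the order asked, and still so for the second after the job is handed in, while the arm keeps its last pose, push and grip.
It also fails if it takes over 48 s, if anything falls off the work surface, if the arm or the gripper's body presses on something with over 40 N, if the wrist force passes 120 N, or if a joint passes its speed limit or range.

## Robot

A 6-joint arm with a two-finger parallel gripper is mounted at the origin on the work surface. World frame = base frame: x ahead of the robot, y to its left, z up, the work surface at z = 0. Lengths are in mm, angles in rad, forces in N, time in s.
With the tool pointing down it reaches from about 375 to 975 mm from the base axis. Payload 3.8 kg.
Tool frame: the origin (TCP) lies at the very end of the fingers, on their centre line; the grasp point (between the pads) lies 19 mm behind it; z points along the fingers, y is the line along which they close (so a half turn about z gives the same grasp; the last joint's range is limited). The gripper opens to 85 mm and grips with 20 to 120 N. Pads are 22 mm wide; open, the fingers measure 114 mm over their backs; the gripper's body (76 mm by 85 mm) begins 54 mm behind the grasp point. The pads swing forward as they close: fully open they stand 13 mm farther back than shut.
Start: joints at [-1.381, 0.264, 1.604, -0, 1.274, -0.037], TCP at [151.776, -657.71, 231.28] pointing down, gripper open.
Joint ranges: [-2.63, 2.63], [-0.94, 2.18], [0.31, 2.57], [-1.31, 4.45], [0, 2.66], [-2.55, 2.55]. Speed limits (rad/s): [2.57, 2.57, 3.14, 3.14, 3.14, 3.14].

## Interface

Orientations are given as a unit quaternion [x, y, z, w].
In Python, from cell import env gives the robot as it stands. The module is installed in compiled form; this text tells all that it offers.
- The arm moves only by the shell command python3 -m inch 'ROWS' [OPENING]. ROWS is a JSON object of lists of equal length, an entry for each row: "travel": the shift along the tool's x, y, z in units of 50 mm (1.0 is 50 mm), a list of three; "roll": the turn about the tool's z in units of 5 degrees (1.0 is 5 degrees). In form: {"travel": [[x, y, z], ...], "roll": [roll, ...]}. A call has 1 to 20 rows; each row shifts and turns the commanded pose from where the row before left it, along the tool's axes as they then stand; what a row does not reach is not made up. A row lasts 1/10 s, in which the tool goes at most 50 mm and 8.59 degrees, less where a joint would pass 70% of its speed; a pose out of reach is approached as far as the arm can. A call is refused whole if a number of a shift passes 1 or a number of a turn 1, either way. A call with a gripper value outside its range is refused whole. OPENING is the opening, from -1 (shut) to 1 (fully open), set as the call begins (- or left out, the last holds). The fingers move at their own pace and stop on an object; the grip force is fixed at half the most. Time passes only in rows, so rows that do not move let the fingers close. It gives the time, the measured TCP pose, the force and the opening at its end, in the units of the state.
- env.state(): the state, without advancing time (a new reading comes with each control period).
- env.get_image(name): name is "scene" or "top" or "wrist"; returns a dict with "img" (420x560x3 uint8, red, green, blue), "fx", "fy", "cx", "cy" (pixels), "dist_coeffs" ([k1, k2, p1, p2, k3] as OpenCV has them; the pictures are not rectified), "extrinsics" (4x4, takes a point from camera to world coordinates); the wrist camera has in their place "tool_from_camera" (4x4, takes a point from camera to tool coordinates, whose origin is the TCP and whose axes are the flange's). Camera axes: x right, y up, looking along -z (the intrinsics and any distortion apply to the point x, -y, -z); pixel columns grow to the right and rows downward; lengths in mm; the calibration is good to about 2 mm. A picture is of the moment at which its call begins: read the wrist's pose just before it. There is no depth.
- env.sign_off(): hands the job in, once; it reports no verdict.
The state is a dict: "time_s": time; "joint_positions": joint angles; "joint_velocities": joint speeds; "effort": joint torques, N m; "eef_pos": TCP position; "orientation": TCP orientation; "ft_force": force on the tool from outside, world axes, zero at the start; "moment": the same for the moment, N m; "grip_width": opening from 0.0 (shut) to 1.0 (fully open).
Only numpy, scipy, OpenCV 4.12 (cv2) and the standard library are available. Lean on these libraries where they do the work, as an engineer would, in place of code of your own. Each camera call takes 0.05 s, during which the arm holds its last target. There are 200 camera calls.

## Working session

There is one attempt and no reset: what is moved stays moved. The work goes in short steps, Python scripts to look and compute and a shell command to move; the robot and the scene stay as the last step left them, time stands still between calls to the robot, and variables do not carry over. Pictures are saved under pics/ and viewed, on a budget of 10 in all, crops included, one or two more only if the job needs it, and the job is handed in when it is done.

```bash
mkdir -p pics; ls
cat > h.py <<'E'
import numpy as np, cv2, json
from cell import env
def grab(name,fn):
    s=env.state(); d=env.get_image(name)
    cv2.imwrite(f'pics/{fn}.png',cv2.cvtColor(d['img'],cv2.COLOR_RGB2BGR))
    if name=='wrist':
        from scipy.spatial.transform import Rotation as R
        T=np.eye(4);T[:3,:3]=R.from_quat(s['orientation']).as_matrix();T[:3,3]=s['eef_pos']
        d['extrinsics']=T@np.array(d['tool_from_camera'])
    np.savez(f'pics/{fn}.npz',**{k:np.array(v) for k,v in d.items()})
    return d
def load(fn): return np.load(f'pics/{fn}.npz')
def ray(d,uv):
    K=np.array([[d['fx'],0,d['cx']],[0,d['fy'],d['cy']],[0,0,1]],float)
    p=cv2.undistortPoints(np.array([[uv]],float),K,np.array(d['dist_coeffs'],float))[0,0]
    E=np.array(d['extrinsics']); v=E[:3,:3]@np.array([p[0],-p[1],-1.]); return E[:3,3],v/np.linalg.norm(v)
def onz(d,uv,z):
    o,v=ray(d,uv); return o+v*(z-o[2])/v[2]
def two(d1,u1,d2,u2):
    o1,v1=ray(d1,u1);o2,v2=ray(d2,u2)
    t=np.linalg.lstsq(np.stack([v1,-v2],1),o2-o1,rcond=None)[0]
    a=o1+t[0]*v1;b=o2+t[1]*v2; return (a+b)/2,np.linalg.norm(a-b)
def mask(d,lo,hi):
    return cv2.inRange(cv2.cvtColor(d['img'],cv2.COLOR_RGB2HSV),lo,hi)
E
python3 -c "
from h import *
for n in ['scene','top']:
    d=grab(n,n+'0'); print(n,np.array(d['extrinsics'])[:3,3],d['fx'],d['dist_coeffs'])
s=env.state();print(s)
a=[cv2.imread(f'pics/{n}0.png') for n in ['scene','top']]
"
```

```text
pics
scene [1149.65699973 -691.97223108  902.21788635] 420.2085862842641 [-0.09919844  0.          0.          0.          0.        ]
top [ 289.71049148   29.09374225 1221.20968457] 414.46059927300865 [-0.03895326  0.          0.          0.          0.        ]
{'time_s': 0.1, 'joint_positions': array([-1.38090010e+00,  2.64676970e-01,  1.60526435e+00,  4.90161047e-06,
        1.27370672e+00, -3.69325983e-02]), 'joint_velocities': array([ 0.00034981, -0.0009205 , -0.00307621, -0.00080797,  0.00108868,
       -0.00053572]), 'effort': array([ 7.62227464e-04, -5.16704786e+01, -3.68591166e+01, -2.07131609e-05,
        6.21799220e-03,  1.43617956e-05]), 'eef_pos': array([ 151.65073108, -657.05119266,  230.07256604]), 'orientation': array([ 9.93575033e-01,  1.13170654e-01, -7.61874532e-05, -1.02486891e-03]), 'ft_force': array([-0.27026843,  0.52336204, -0.28230831]), 'moment': array([-0.07079002,  0.0173938 ,  0.00724043]), 'grip_width': 0.9957538911129644}
```

View pics/top0.png

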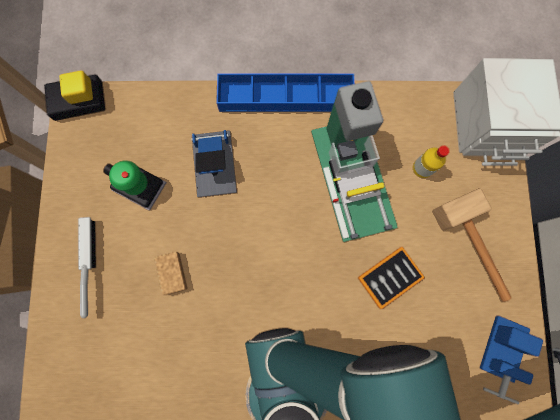

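View pics/scene0.png

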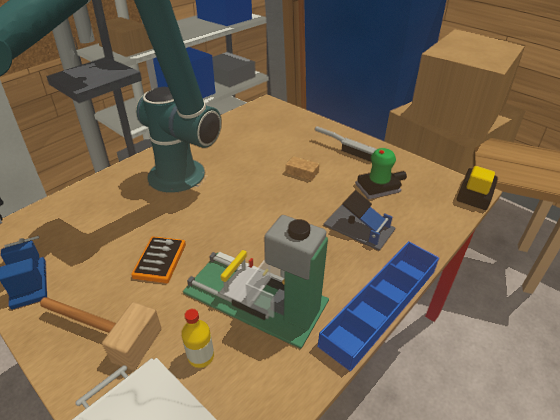

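The top view shows the pedal pad near (210,160), the handle near (365,189), the pointer near (337,180) and the red mark near (335,201). The scene view shows the same items. Next I measure them with colour masks.

Run:
```python
from h import *
t=load('top0');s=load('scene0')
def comps(d,lo,hi,roi,n):
    m=mask(d,lo,hi);x0,y0,x1,y1=roi;k=np.zeros_like(m);k[y0:y1,x0:x1]=m[y0:y1,x0:x1]
    c,_=cv2.findContours(k,0,2)
    for q in sorted(c,key=cv2.contourArea)[::-1][:3]:
        if len(q)<3: continue
        b=cv2.boxPoints(cv2.minAreaRect(q)); print(n,cv2.contourArea(q),np.round(q.reshape(-1,2).mean(0),1),np.round(b,1).tolist())
comps(t,(22,120,120),(35,255,255),(320,160,400,210),'topY')
comps(s,(22,120,120),(35,255,255),(200,240,270,290),'scnY')
comps(t,(0,150,80),(8,255,255),(320,190,350,215),'topR')
comps(s,(0,150,80),(8,255,255),(230,240,270,290),'scnR')
comps(t,(0,0,0),(179,255,45),(185,120,245,200),'topK')
comps(s,(0,0,0),(179,255,50),(320,180,400,250),'scnK')
A=cv2.resize(t['img'][115:245,310:410],None,fx=4,fy=4,interpolation=cv2.INTER_CUBIC)
B=cv2.resize(t['img'][115:245,180:250],None,fx=4,fy=4,interpolation=cv2.INTER_CUBIC)
cv2.imwrite('pics/c1.png',cv2.cvtColor(np.hstack([A,B]),cv2.COLOR_RGB2BGR))
A=cv2.resize(s['img'][235:335,180:330],None,fx=3,fy=3,interpolation=cv2.INTER_CUBIC)
B=cv2.resize(s['img'][175:275,310:410],None,fx=3,fy=3,interpolation=cv2.INTER_CUBIC)
cv2.imwrite('pics/c2.png',cv2.cvtColor(np.hstack([A,B]),cv2.COLOR_RGB2BGR))
```

```text
topY 169.5 [365.9 188.8] [[346.0, 191.10000610351562], [382.79998779296875, 181.5], [384.20001220703125, 186.89999389648438], [347.3999938964844, 196.5]]
topY 9.5 [336.5 178.8] [[333.0, 178.0], [340.0, 178.0], [340.0, 180.0], [333.0, 180.0]]
scnY 255.0 [234.2 265.4] [[218.3000030517578, 276.8999938964844], [241.89999389648438, 248.3000030517578], [248.3000030517578, 253.60000610351562], [224.6999969482422, 282.20001220703125]]
topR 5.0 [335.1 200. ] [[333.0, 199.0], [337.0, 199.0], [337.0, 201.0], [333.0, 201.0]]
scnR 18.5 [250.3 262.6] [[249.0, 258.0], [252.0, 258.0], [252.0, 266.0], [249.0, 266.0]]
topK 498.0 [213.6 161.8] [[194.39999389648438, 152.3000030517578], [224.0, 149.8000030517578], [225.60000610351562, 168.89999389648438], [196.0, 171.3000030517578]]
topK 7.0 [214.8 173.5] [[212.0, 173.0], [216.89999389648438, 171.8000030517578], [217.5, 174.10000610351562], [212.60000610351562, 175.39999389648438]]
scnK 8.5 [370.1 190.1] [[354.6000061035156, 187.10000610351562], [358.0, 180.0], [381.0, 191.0], [377.6000061035156, 198.10000610351562]]
scnK 1.5 [377.9 185. ] [[374.70001220703125, 184.5], [380.70001220703125, 183.3000030517578], [381.0, 185.0], [375.0, 186.1999969482422]]
scnK 1.5 [386.1 189.6] [[384.0, 189.0], [388.0, 189.0], [388.0, 190.0], [384.0, 190.0]]
```

View pics/c1.png

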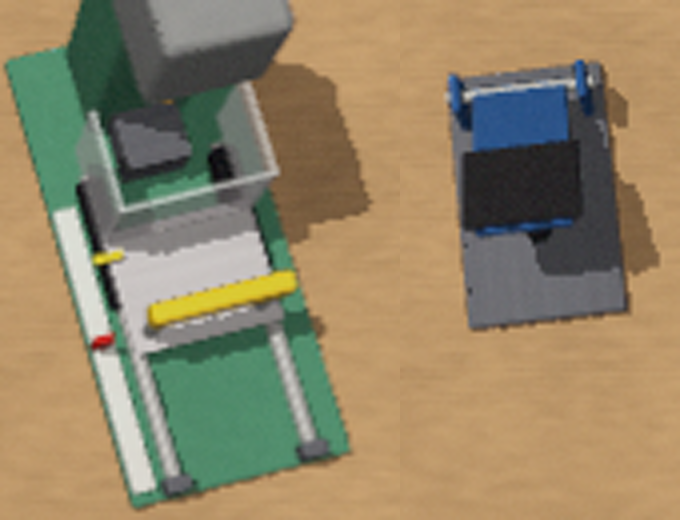

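View pics/c2.png

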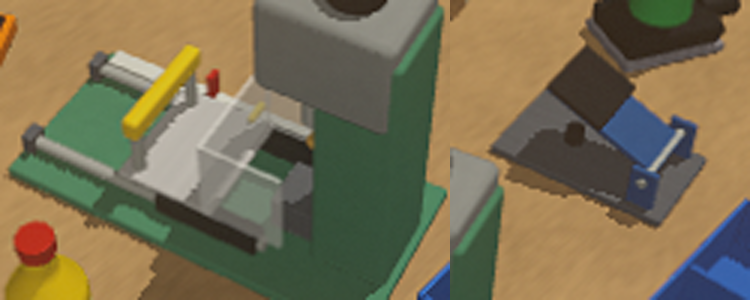

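The crops show the station and pedal corners, the handle, the pointer at about (100,258) and the mark at about (103,341), both in crop pixels. Next I turn these into world positions.

Run:
```python
from h import *
np.set_printoptions(precision=1,suppress=True)
t=load('top0');s=load('scene0')
T=lambda x,y:(310+x/4-.4,115+y/4-.4)
P=lambda x,y:(180+(x-400)/4-.4,115+y/4-.4)
bl,br=onz(t,T(137,507),12),onz(t,T(350,452),12);tl=onz(t,T(8,60),12)
print('station',bl,br,tl,np.linalg.norm(bl-br),np.linalg.norm(bl-tl))
print('yaw front',np.degrees(np.arctan2(*(bl-br)[[1,0]])) -90,'side',np.degrees(np.arctan2(*(tl-bl)[[1,0]])))
l,r=onz(t,(346.7,193.8),106),onz(t,(383.5,184.2),106)
print('handle',l,r,(l+r)/2,np.linalg.norm(l-r),np.degrees(np.arctan2(*(l-r)[[1,0]]))-90)
print('handle 2view',*two(t,(365.1,189),s,(233.3,264.6)))
pt=onz(t,T(97,260),46);mk=onz(t,T(103,341),46);print('pt',pt,'mk',mk)
a=(l-r)/np.linalg.norm(l-r); xs=np.array([a[1],-a[0],0])
print('pointer->mark along -x',(pt-mk)@xs,'handle-pointer',(pt-(l+r)/2)@xs)
print('mk 2view',*two(t,(335.1,199.6),s,(250.4,259)))
c=[onz(t,P(*q),10) for q in [(472,328),(627,310),(450,85)]]
print('pedal base',*c,np.linalg.norm(c[0]-c[1]),np.linalg.norm(c[0]-c[2]),np.degrees(np.arctan2(*(c[0]-c[1])[[1,0]]))-90,np.degrees(np.arctan2(*(c[2]-c[0])[[1,0]])))
q=[(462,153),(577,142),(582,215),(467,228)]
pc=np.mean(q,0);print('pad',onz(t,P(*pc),92), 'scene',onz(s,(310+(591-450)/3-.4,175+88/3-.4),92))
```

```text
station [ 427. -171.   12.] [ 467.3 -330.6   12. ] [774.1 -82.8  12. ] 164.60365412556786 358.13529967233364
yaw front 14.164549196432844 side 14.262206412800513
handle [ 548.3 -167.7  106. ] [ 575.6 -271.6  106. ] [ 562.  -219.6  106. ] 107.39676733166559 14.746527980195424
handle 2view [ 564.1 -220.3   99.4] 1.721897984360317
pt [ 605. -142.   46.] mk [ 544.2 -144.6   46. ]
pointer->mark along -x 59.44900505211674 handle-pointer 61.38324294862225
mk 2view [ 545.5 -142.8   47.3] 2.3453841311360635
pedal base [562.7 262.6  10. ] [576.3 146.7  10. ] [755.  286.5  10. ] 116.68978974047282 193.79205316170504 6.698232979663231 7.091152149580498
pad [648.6 214.9  92. ] scene [652.8 214.4  92. ]
```

Measurements agree with the sizes given: base 165/358 mm, handle 107 mm, pointer to mark 59 mm. The station yaw is about 14.3° and the pedal yaw about 7°. I move over the pedal with the fingers shut.

```bash
python3 -m inch '{"travel":[[0.25,-0.27,-0.04],[0.55,-0.59,-0.04],[0.55,-0.59,-0.04],[0.55,-0.59,-0.04],[0.55,-0.59,-0.04],[0.55,-0.59,-0.04],[0.55,-0.59,-0.04],[0.55,-0.59,-0.04],[0.55,-0.59,-0.04],[0.55,-0.59,-0.04],[0.55,-0.59,-0.04],[0.55,-0.59,-0.04],[0.55,-0.59,-0.04],[0.55,-0.59,-0.04],[0.55,-0.59,-0.04],[0.55,-0.59,-0.04],[0.55,-0.59,-0.04],[0.55,-0.59,-0.04],[0.55,-0.59,-0.04],[0.55,-0.59,-0.04]],"roll":[0,0,0,0,0,0,0,0,0,0,0,0,0,0,0,0,0,0,0,0]}' -1
cat >> h.py <<'E'
from scipy.spatial.transform import Rotation as R
def go(target,phi=None):
    s=env.state();M=R.from_quat(s['orientation']).as_matrix();f=np.degrees(np.arctan2(M[1,0],M[0,0]))
    np.set_printoptions(precision=3,suppress=True)
    print('t',s['time_s'],'pos',s['eef_pos'],'phi',f,'zaxis',M[:,2],'F',s['ft_force'],'g',s['grip_width'])
    print('units',M.T@(np.array(target)-s['eef_pos'])/50,'roll units',None if phi is None else -(phi-f)/5)
E
python3 -c "
from h import *
go([648,214.5,150],104.3)"
```

```text
time_s: 2.1
eef_pos: [543.6, 24.3, 271.2]
orientation: [0.994, 0.113, -0.0, -0.0]
ft_force: [0.0, -0.7, -0.4]
grip_width: 0.002
t 2.1 pos [543.615  24.256 271.248] phi 13.032423867816334 zaxis [-0.  0. -1.] F [ 0.048 -0.74  -0.408] g 0.001699624898043613
units [ 2.893 -3.235  2.425] roll units -18.253515226436733
```

```bash
python3 -m inch '{"travel":[[0.48,-0.54,0],[0.48,-0.54,0],[0.48,-0.54,0],[0.48,-0.54,0],[0.48,-0.54,0],[0.48,-0.54,0],[0,0,0.3],[0,0,0.3],[0,0,0.3],[0,0,0.3],[0,0,0.3],[0,0,0.3],[0,0,0.3],[0,0,0.2],[0,0,0.1],[0,0,0],[0,0,0],[0,0,0]],"roll":[-1,-1,-1,-1,-1,-1,-1,-1,-1,-1,-1,-1,-1,-1,-1,-1,-1,-1]}' -1
python3 -c "
from h import *
go([646,214.5,100],104.3)
grab('scene','s1');grab('wrist','w1')
a=cv2.imread('pics/s1.png')[150:290,280:440];cv2.imwrite('pics/m1.png',np.hstack([cv2.resize(a,(480,420)),cv2.imread('pics/w1.png')[:,120:440]]))"
```

```text
time_s: 3.9
eef_pos: [602.2, 228.2, 150.9]
orientation: [0.621, 0.784, -0.0, -0.0]
ft_force: [-0.5, -0.4, -0.0]
grip_width: 0.0
t 3.9 pos [602.25  228.202 150.924] phi 103.21907263170293 zaxis [-0.001 -0.    -1.   ] F [-0.55  -0.408 -0.027] g 0.0004952741883601603
units [-0.467  0.79   1.017] roll units -0.21618547365941368
```

View pics/m1.png

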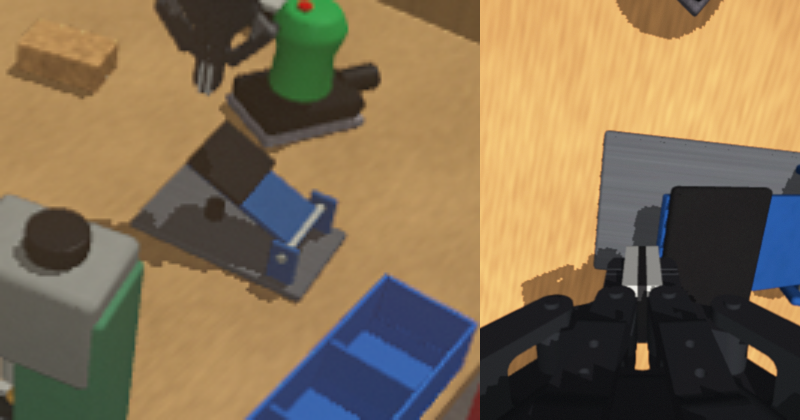

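The scene crop shows the gripper short of the pad towards the robot, and the wrist view has the fingers just before the pad's free end. That matches the 47 mm offset I computed. I go over the pad and down to just above it.

```bash
python3 -m inch '{"travel":[[-0.11,0.2,0],[-0.12,0.2,0],[-0.12,0.2,0],[-0.12,0.19,0],[0,0,0.25],[0,0,0.25],[0,0,0.25],[0,0,0.2],[0,0,0.1],[0,0,0.1],[0,0,0.1],[0,0,0.1],[0,0,0.1],[0,0,0.1],[0,0,0]],"roll":[-0.2,0,0,0,0,0,0,0,0,0,0,0,0,0,0]}' -1
python3 -c "
from h import *
go([646,214.5,59])"
```

```text
time_s: 5.5
eef_pos: [648.0, 214.7, 74.5]
orientation: [0.616, 0.788, 0.001, 0.0]
ft_force: [-1.4, 0.6, 7.7]
grip_width: -0.0
t 5.5 pos [648.045 214.697  74.458] phi 103.9967052984034 zaxis [ 0.001  0.001 -1.   ] F [-1.425  0.569  7.653] g -0.0003341598322700564
units [ 0.006 -0.041  0.309] roll units None
```

```bash
python3 -m inch '{"travel":[[0,0,0.1],[0,0,0.1],[0,0,0.1],[0,0,0.06],[0,0,0]],"roll":[0,0,0,0,0]}' -1
python3 -c "
from h import *
go([646,214.5,59])"
```

```text
time_s: 6.0
eef_pos: [646.4, 214.6, 58.7]
orientation: [0.616, 0.788, -0.001, -0.001]
ft_force: [-10.0, -1.3, 16.7]
grip_width: 0.001
t 6.0 pos [646.423 214.602  58.662] phi 103.99763228459932 zaxis [-0.002 -0.    -1.   ] F [-10.013  -1.251  16.67 ] g 0.0013949596606970581
units [ 0.    -0.009 -0.007] roll units None
```

```bash
python3 -m inch '{"travel":[[0,0,0.04],[0,0,0.02],[0,0,0],[0,0,0]],"roll":[0,0,0,0]}' -1
python3 -c "
from h import *
go([646,214.5,59])
grab('scene','s2');a=cv2.imread('pics/s2.png')[150:290,280:440];cv2.imwrite('pics/m2.png',cv2.resize(a,(640,560)))"
```

```text
time_s: 6.4
eef_pos: [646.5, 214.6, 58.3]
orientation: [0.616, 0.788, -0.001, -0.001]
ft_force: [-15.7, -2.8, 28.3]
grip_width: 0.003
t 6.4 pos [646.485 214.609  58.307] phi 104.00059296878817 zaxis [-0.002 -0.    -1.   ] F [-15.67   -2.809  28.308] g 0.0025788136871126976
units [ 0.    -0.01  -0.014] roll units None
```

View pics/m2.png

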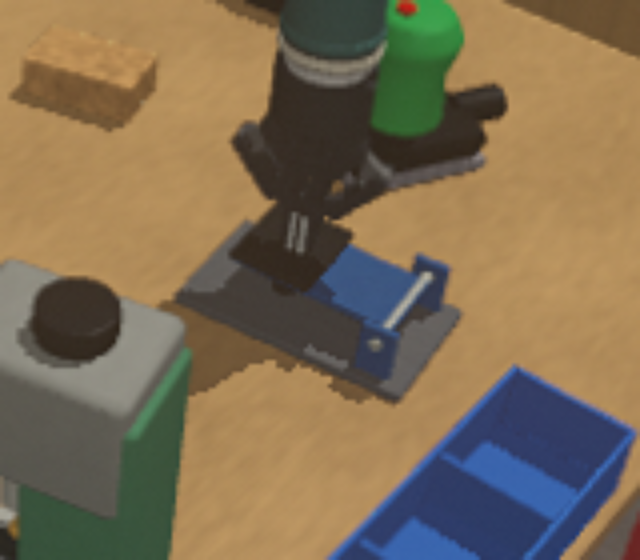

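The treadle lies flat on its stop (pad near (290,245) in the crop), and the force rose 12 N over 0.35 mm, so it is fully down. I release it and head for the handle with the gripper open.

```bash
python3 -m inch '{"travel":[[0,0,-0.2],[0,0,-0.3],[0,0,-0.4],[0,0,-0.5],[0,0,-0.6],[0,0,-0.6],[0,0,-0.4],[0,0,-0.2],[0,0,0]],"roll":[0,0,0,0,0,0,0,0,0]}' -1
python3 -c "
from h import *
grab('scene','s3')
d=load('s3');z=load('scene0')
D=np.abs(d['img'][185:245,325:400].astype(int)-z['img'][185:245,325:400]).max(2)
print('px changed vs start in pedal roi',(D>40).sum(),'of',D.size)
go([562,-219.6,220],104.3)"
```

```text
time_s: 7.35
eef_pos: [648.5, 214.7, 214.6]
orientation: [0.616, 0.788, 0.001, 0.001]
ft_force: [0.6, 0.9, 0.5]
grip_width: 0.001
px changed vs start in pedal roi 47 of 4500
t 7.4 pos [647.625 214.371 212.794] phi 103.99468978872724 zaxis [ 0.  0. -1.] F [0.065 0.177 0.232] g -0.0009097071942902604
units [-8.008 -3.761 -0.146] roll units -0.06106204225455088
```

```bash
python3 -m inch '{"travel":[[-0.3,-0.14,0],[-0.5,-0.235,-0.1],[-0.5,-0.235,0],[-0.5,-0.235,0],[-0.5,-0.235,0],[-0.5,-0.235,0],[-0.5,-0.235,0],[-0.5,-0.235,0],[-0.5,-0.235,0],[-0.5,-0.235,0],[-0.5,-0.235,0],[-0.5,-0.235,0],[-0.5,-0.235,0],[-0.5,-0.235,0],[-0.5,-0.235,0],[-0.5,-0.235,0],[-0.2,-0.09,0],[0,0,0],[0,0,0]],"roll":[-0.06,0,0,0,0,0,0,0,0,0,0,0,0,0,0,0,0,0,0]}' 1
python3 - <<'E'
from h import *
go([562,-219.6,150],104.3)
d=grab('wrist','w2');t=grab('top','t2')
for n,q in (('w',d),('t',t)):
    m=mask(q,(22,120,100),(35,255,255));c,_=cv2.findContours(m,0,2)
    for k in sorted(c,key=cv2.contourArea)[::-1][:4]:
        if cv2.contourArea(k)<3: continue
        b=cv2.boxPoints(cv2.minAreaRect(k)); print(n,cv2.contourArea(k),b.round(1).tolist())
E
```

```text
time_s: 9.3
eef_pos: [563.6, -219.1, 216.8]
orientation: [0.614, 0.789, 0.0, -0.001]
ft_force: [-0.7, 0.6, 0.2]
grip_width: 1.002
t 9.3 pos [ 563.617 -219.138  216.783] phi 104.25722970240143 zaxis [-0.002  0.001 -1.   ] F [-0.672  0.622  0.171] g 1.0020593916258582
units [-0.003 -0.032  1.336] roll units -0.008554059519713064
w 2585.5 [[272.0, 126.0], [292.0, 126.0], [292.0, 263.0], [272.0, 263.0]]
w 294.0 [[292.8999938964844, 346.8999938964844], [293.8999938964844, 332.20001220703125], [340.0, 335.29998779296875], [339.0, 350.0]]
w 177.5 [[348.0, 103.0], [356.0, 103.0], [356.0, 128.0], [348.0, 128.0]]
w 22.0 [[488.0, 193.0], [495.0, 193.0], [495.0, 197.0], [488.0, 197.0]]
t 817.5 [[57.29999923706055, 73.9000015258789], [88.0, 68.80000305175781], [93.0999984741211, 99.30000305175781], [62.400001525878906, 104.4000015258789]]
t 214.0 [[417.5, 159.5], [428.0, 149.0], [441.5, 162.5], [431.0, 173.0]]
t 61.0 [[346.0, 191.39999389648438], [360.79998779296875, 187.1999969482422], [362.20001220703125, 192.1999969482422], [347.3999938964844, 196.5]]
t 17.5 [[410.5, 168.5], [413.5, 165.5], [425.0, 177.0], [422.0, 180.0]]
```

View pics/w2.png

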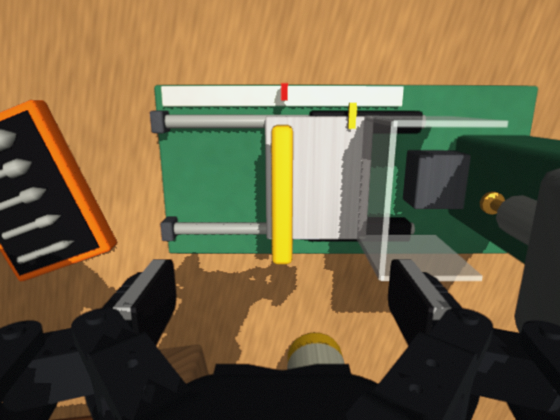

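The wrist view shows the yellow bar at columns 272–292, squared with the tool. The pointer tip is at (352,104), the red mark at (284,92), and the panel is at column 388. I refine from this view.

Run:
```python
from h import *
d=load('w2')
m=mask(d,(0,150,80),(8,255,255));m[150:]=0;ys,xs=np.where(m[:,260:310]);print('red',xs.min()+260,xs.max()+260,ys.min(),ys.max())
yaw=np.radians(14.3);ex=np.array([np.cos(yaw),np.sin(yaw),0]);ey=np.array([-ex[1],ex[0],0])
h=onz(d,(282,194.5),106);p=onz(d,(352,104),46);k=onz(d,(284.3,99),30);k2=onz(d,(284.3,85),46)
for n,q in zip(['h','p','k_z30','k_z46'],[h,p,k,k2]): print(n,q.round(1),'sx,sy',(q@ex).round(1),(q@ey).round(1))
go(h*[1,1,0]+[0,0,76],104.3)
```

```text
red 281 287 83 100
h [ 561.6 -215.4  106. ] sx,sy 491.0 -347.4
p [ 603.3 -139.5   46. ] sx,sy 550.1 -284.2
k_z30 [ 547.1 -149.4   30. ] sx,sy 493.2 -279.9
k_z46 [ 544.2 -138.7   46. ] sx,sy 493.1 -268.8
t 9.4 pos [ 564.199 -218.54   217.35 ] phi 104.3453103037855 zaxis [-0.001  0.001 -1.   ] F [-0.178  0.17  -0.2  ] g 1.0007022504360064
units [ 0.072 -0.034  2.827] roll units 0.009062060757099744
```

```bash
python3 -m inch '{"travel":[[0.05,-0.03,0.1],[0,0,0.3],[0,0,0.3],[0,0,0.3],[0,0,0.3],[0,0,0.3],[0,0,0.3],[0,0,0.3],[0,0,0.3],[0,0,0.2],[0,0,0.1],[0,0,0],[0,0,0]],"roll":[0,0,0,0,0,0,0,0,0,0,0,0,0]}' 1
python3 -m inch '{"travel":[[0,0,0],[0,0,0],[0,0,0],[0,0,0],[0,0,0],[0,0,0],[0,0,0],[0,0,0],[0,0,0],[0,0,0]],"roll":[0,0,0,0,0,0,0,0,0,0]}' -1
python3 - <<'E'
from h import *
go([563,-217,76],104.3)
d=grab('wrist','w3')
E
```

```text
time_s: 10.7
eef_pos: [562.7, -217.7, 78.3]
orientation: [0.614, 0.79, 0.0, 0.0]
ft_force: [-1.0, 0.4, -0.2]
grip_width: 0.999
time_s: 11.7
eef_pos: [563.0, -217.5, 78.2]
orientation: [0.614, 0.79, 0.0, 0.001]
ft_force: [4.4, 2.9, 1.0]
grip_width: 0.177
t 11.7 pos [ 562.968 -217.478   78.198] phi 104.28936389600243 zaxis [ 0.001 -0.    -1.   ] F [4.357 2.913 1.007] g 0.17654268192381206
units [0.009 0.003 0.044] roll units -0.002127220799513907
```

View pics/w3.png

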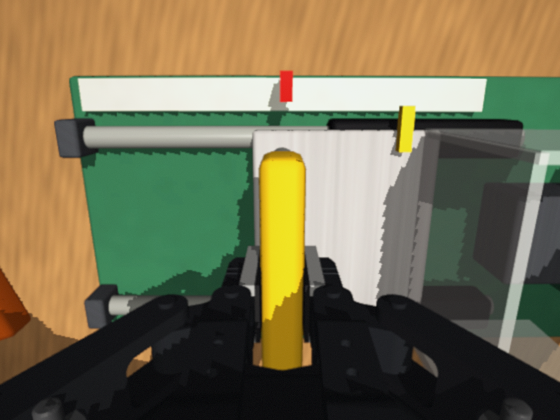

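The handle is gripped between the posts (opening 0.177, about 15 mm), with the mark at (286,86) and the pointer at (406,128). I pull about 50 mm, then measure.

```bash
python3 -m inch '{"travel":[[0,-0.05,0],[0,-0.1,0],[0,-0.1,0],[0,-0.1,0],[0,-0.1,0],[0,-0.1,0],[0,-0.1,0],[0,-0.1,0],[0,-0.1,0],[0,-0.1,0],[0,-0.05,0],[0,0,0],[0,0,0],[0,0,0]],"roll":[0,0,0,0,0,0,0,0,0,0,0,0,0,0]}' -1
cat > meas.py <<'E'
import sys
from h import *
go([0,0,0],104.3)
d=grab('wrist',sys.argv[1])
yaw=np.radians(14.3);ex=np.array([np.cos(yaw),np.sin(yaw),0]);ey=np.array([-ex[1],ex[0],0])
for n,lo,hi in (('mark',(0,150,60),(8,255,255)),('ptr',(22,120,80),(35,255,255))):
    m=mask(d,lo,hi);m[180:]=0
    c,_=cv2.findContours(m,0,2)
    for k in c:
        if cv2.contourArea(k)<40: continue
        x,y,w,h=cv2.boundingRect(k)
        for z in (43,46):
            q=onz(d,(x+w/2-.5,y+h/2-.5),z); print(n,(x,y,w,h),z,'sx',(q@ex).round(1),'sy',(q@ey).round(1))
E
python3 meas.py w4
```

```text
time_s: 13.15
eef_pos: [514.8, -229.7, 78.2]
orientation: [0.614, 0.789, 0.001, 0.001]
ft_force: [5.8, 3.2, 0.9]
grip_width: 0.178
t 13.15 pos [ 514.753 -229.692   78.172] phi 104.27612963052718 zaxis [ 0.002  0.    -1.   ] F [5.767 3.238 0.89 ] g 0.1777741664109835
units [ 6.991 -8.848  1.543] roll units -0.004774073894563457
mark (384, 71, 17, 31) 43 sx 493.0 sy -273.6
mark (384, 71, 17, 31) 46 sx 492.1 sy -273.8
ptr (260, 152, 45, 28) 43 sx 441.1 sy -311.4
ptr (260, 152, 45, 28) 46 sx 441.1 sy -310.9
ptr (398, 106, 18, 47) 43 sx 501.7 sy -293.6
ptr (398, 106, 18, 47) 46 sx 500.7 sy -293.4
```

View pics/w4.png

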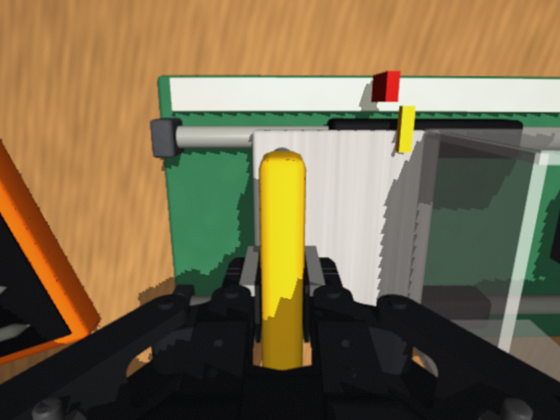

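The pointer (columns 398–416) is about 7 mm short of the mark, whose top face spans about 388–400 (the dark strip on the left is its side face). I compare far top edges, 415.5 against 400.5, or about 7.3 mm, and pull that much.

```bash
python3 -m inch '{"travel":[[0,-0.03,0],[0,-0.04,0],[0,-0.04,0],[0,-0.03,0],[0,0,0],[0,0,0],[0,0,0]],"roll":[0,0,0,0,0,0,0]}' -1
python3 meas.py w5
python3 - <<'E'
from h import *
a=load('w5')['img'];t=grab('top','t5')['img']
b=cv2.resize(a[60:165,350:450],None,fx=5,fy=5,interpolation=cv2.INTER_CUBIC)
c=cv2.resize(t[180:232,320:348],None,fx=10,fy=10,interpolation=cv2.INTER_CUBIC)[:525]
b=b[:520];c=c[:520]
cv2.imwrite('pics/m5.png',cv2.cvtColor(np.hstack([b,c]),cv2.COLOR_RGB2BGR))
E
```

```text
time_s: 13.9
eef_pos: [508.1, -231.4, 78.2]
orientation: [0.614, 0.789, 0.001, 0.001]
ft_force: [6.6, 4.8, 1.2]
grip_width: 0.176
t 13.9 pos [ 508.148 -231.377   78.185] phi 104.27352194591542 zaxis [ 0.002  0.    -1.   ] F [6.569 4.791 1.188] g 0.17556804777257545
units [ 6.991 -8.712  1.54 ] roll units -0.005295610816915541
mark (398, 71, 18, 31) 43 sx 493.1 sy -273.6
mark (398, 71, 18, 31) 46 sx 492.1 sy -273.7
ptr (260, 152, 45, 28) 43 sx 434.3 sy -311.4
ptr (260, 152, 45, 28) 46 sx 434.3 sy -310.9
ptr (398, 106, 18, 47) 43 sx 494.9 sy -293.6
ptr (398, 106, 18, 47) 46 sx 493.9 sy -293.4
```

View pics/m5.png

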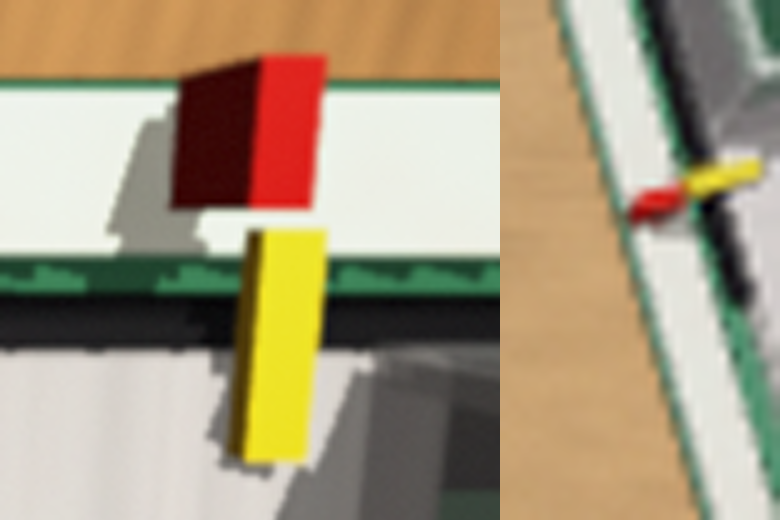

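The crop shows the mark and pointer nearly touching. Allowing for their common slant, the pointer's edge is about 17 crop pixels (about 1.7 mm) short, so I pull that last bit.

```bash
python3 -m inch '{"travel":[[0,-0.02,0],[0,-0.016,0],[0,0,0],[0,0,0],[0,0,0],[0,0,0],[0,0,0]],"roll":[0,0,0,0,0,0,0]}' -1
python3 meas.py w6
python3 - <<'E'
from h import *
a=load('w6')['img'];t=grab('scene','s6')['img']
b=cv2.resize(a[60:165,350:450],None,fx=5,fy=5,interpolation=cv2.INTER_CUBIC)[:520]
c=cv2.resize(t[175:305,190:260],None,fx=4,fy=4,interpolation=cv2.INTER_CUBIC)[:520]
cv2.imwrite('pics/m6.png',cv2.cvtColor(np.hstack([b,c]),cv2.COLOR_RGB2BGR))
z=load('scene0')['img'][185:245,325:400].astype(int);print('pedal px changed',(np.abs(t[185:245,325:400]-z).max(2)>40).sum())
E
```

```text
time_s: 14.7
eef_pos: [506.5, -231.8, 78.2]
orientation: [0.614, 0.79, 0.001, 0.001]
ft_force: [6.9, 3.7, 0.7]
grip_width: 0.179
t 14.7 pos [ 506.464 -231.808   78.198] phi 104.27814338286892 zaxis [ 0.002  0.    -1.   ] F [6.912 3.724 0.715] g 0.17908579107855918
units [ 6.992 -8.677  1.54 ] roll units -0.004371323426215668
mark (402, 71, 17, 31) 43 sx 493.0 sy -273.6
mark (402, 71, 17, 31) 46 sx 492.0 sy -273.7
ptr (260, 152, 45, 28) 43 sx 432.5 sy -311.5
ptr (260, 152, 45, 28) 46 sx 432.5 sy -310.9
ptr (398, 106, 18, 47) 43 sx 493.2 sy -293.6
ptr (398, 106, 18, 47) 46 sx 492.1 sy -293.4
pedal px changed 0
```

View pics/m6.png

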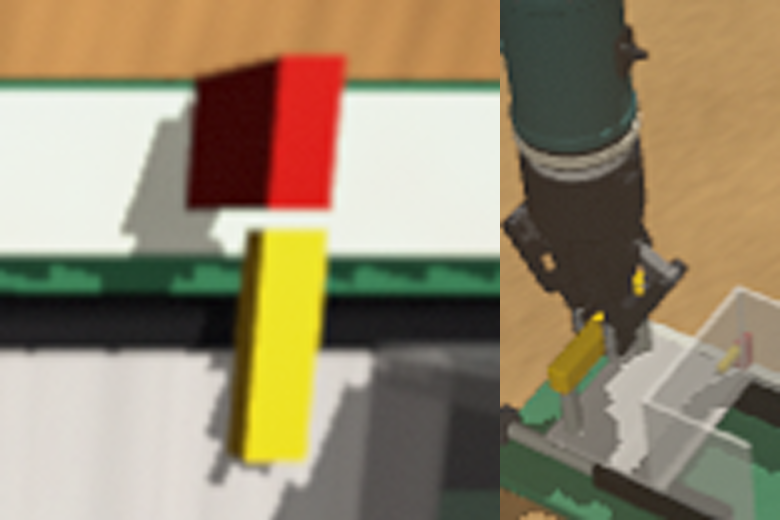

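The pointer's edges now continue the mark's edges (327 against an expected 328 at row 230), the grip is holding, and the pedal is up. I hand the job in.

```bash
python3 -c "
from cell import env
print(env.sign_off())"
```

```text
the job is handed in; nothing more can be done
None
```

I pressed the treadle to its stop while the shield was home, let it come back up, then pulled the shield out to the red mark. I handed in still holding it there with the gripper.

- **Pedal:** at the bottom the fingertips were at z = 58.3 mm (59 expected) with 28 N upward on the tool. The force rose 12 N over the last 0.35 mm, which shows the stop was reached. After release the pedal image was back as at the start: 47 of 4,500 pixels still differed just after, and none at the end.
- **Shield:** the last wrist picture put the pointer and mark within about 0.2 mm of each other along the pull. The top and scene cameras were not measured for the final alignment. Before the pull they were less exact, with the top view giving 59 mm from pointer to mark against 57 mm from the wrist view; the actual pull was 58 mm.
- **Hold:** the opening was 0.18 on the bar, with about 8 N of spring pull on the tool.
- **Time and other things:** the job took about 15 s, and the arm was not steered near the other things on the cart. I did not check their positions separately at the end.

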